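# Close the specimen clamp on the lab bench

## Task

Lock the amber specimen in the clamp: push the steel strap round with a finger until it lies across the specimen, fully home against the blue stop post, and only then push the red cam lever fully down. Pick nothing up, leave the specimen seated and the jar, bottle and blue box where they stand, and finish clear of everything.

Things in the scene. Friction and masses are not known exactly. Their poses are not given: they have to be found in the camera images.
- clamp: Fixed specimen clamp: aluminium base plate 100 (x) x 280 (y) x 12 mm; origin at the centre of its underside on the bench (height 0), z up, y along the plate from the strap's pivot to the lever's end. 'clamp (x, y)' below is in this frame in mm; heights are above the bench. Blue seat block 56 x 56 mm round clamp (0, -50), top 22 high. Black rubber rest, 14 wide, 56 high, at clamp (0, 110).
- strap (a joint): Steel strap, a bar 22 mm wide, height 41 to 55, reaching 170 mm from the vertical axis strap_pivot. Angle q (rad): 0 = home, along clamp +y over the specimen, against the stop (end stop); grows as it opens towards clamp +x, pointing along clamp (sin q, cos q). Starts 0.85 to 1.4. Stays where left; pushing it 105 mm out takes about 2.5 N.
- strap_pivot (a point): The strap's swing axis, clamp (0, -110), at the strap's mid height 48 mm. The pivot screw stands up to height 61.
- strap_push (a point): Point on the strap's centre line 105 mm from its pivot axis, height 48: a good place to push its side, 11 mm from this point. With the strap home it is at clamp (0, -5), between specimen and cam; below it are only the base plate (top 12) and, up to clamp y -22, the seat block.
- cam_lever (a joint): Red cam lever, angle (rad) about a level axis (clamp x) at cam_pivot. 0 = fully up, leaning outward (clamp +y) 0.87 rad above level; grows as pushed down; 0.87 = fully down, level along clamp +y (end stop). Starts 0 to 0.12. Stays where left (friction); pushing the ball down takes about 4 to 7 N.
- stop (a point): Point on the face of the blue stop post where the side of the strap comes to rest: clamp (-12, 45), height 48 mm. The post spans clamp x -36 to -12, y 28 to 62, up to height 82, and its pin carries the cam over the strap's end.
- cam_pivot (a point): The cam lever's axis: clamp (0, 45), height 68 mm. The dark cam round it has radius 13 and spans clamp x -10 to 10.
- lever_ball (a point): Centre of the red ball (20 mm diameter) at the end of the cam lever, 80 mm from the cam axis; the red rod behind it is 12 mm thick. Fully up its height is 129 mm; fully down it is at clamp (0, 125), height 68 mm. It moves in the vertical plane clamp x = 0.
- seat (a point): Centre of the floor of the specimen's round recess (31.5 mm wide, 6 mm deep): clamp (0, -50), height 16 mm.
- specimen: Amber specimen disc, 30 mm diameter, 22 mm tall, loose in the seat recess; origin at the centre of its underside, top at height 38 mm, so the strap passes 3 mm above it.
- jar: Clear jar with white cap, 38 mm diameter, 55 mm tall, loose on the bench; origin at the centre of its underside. Leave alone.
- bottle: Amber bottle with black cap, 38 mm diameter, 85 mm tall, loose on the bench; origin at the centre of its underside. Leave alone.
- specimen_box: Closed blue plastic box 55 x 42 x 30 mm tall, loose on the bench; origin at the centre of its underside. Leave alone.
Things that resemble listed ones, but are neither listed nor needed, are in the scene too. Several things have the shape of the specimen; the one meant has the colours described above.

How it is judged:
On the way, in this order (a step that is already met when the one before it is completed fails the run):
1. the strap is home against the stop post, the lever still up (value of joint strap below 0.05 rad and value of joint cam_lever below 0.35 rad), for 0.2 s.
2. the cam lever is fully down, the strap still home (value of joint strap below 0.05 rad and value of joint cam_lever above 0.79 rad), for 0.2 s.
At the end, for the whole second after the job is handed in: The strap is home (joint below 0.05 rad), the cam lever fully down (joint above 0.79 of 0.87 rad), the specimen still seated (within 4 mm of the seat's centre, not risen 3 mm, upright), and jar, bottle and box upright within 20 mm of where they stood (all of step 2 and horizontal distance between specimen and seat below 0.004 m and z of specimen in the frame of seat below 0.003 m and angle between specimen's own z axis and vertical below 0.1 rad and distance of each of jar, bottle, specimen_box from where it was at the start of the episode below 0.02 m and angle between each of jar, bottle, specimen_box's own z axis and vertical below 0.2 rad); the robot touches nothing.
It fails at once if the lever is pushed down while the strap is not home (value of joint cam_lever above 0.35 rad and value of joint strap above 0.05 rad).
It fails at once if the specimen is lifted or tipped out of its seat (not (horizontal distance between specimen and seat below 0.004 m and z of specimen in the frame of seat below 0.003 m and angle between specimen's own z axis and vertical below 0.1 rad)).
It fails at once if the jar, bottle or box is shifted more than 20 mm, lifted or tipped (distance of any of jar, bottle, specimen_box from where it was at the start of the episode above 0.02 m or height (world z) of any of jar, bottle, specimen_box above 0.012 m or angle between any of jar, bottle, specimen_box's own z axis and vertical above 0.35 rad).
It also fails if it takes over 50 s, if anything falls off the work surface, if the arm or the gripper's body presses on something with over 40 N, if the wrist force passes 120 N, or if a joint passes its speed limit or range.

## Robot

A 6-joint arm with a two-finger parallel gripper is mounted at the origin on the work surface. World frame = base frame: x ahead of the robot, y to its left, z up, the work surface at z = 0. Lengths are in m, angles in rad, forces in N, time in s.
With the tool pointing down it reaches from about 0.35 to 1 m from the base axis. Payload 7.1 kg.
Tool frame: the origin (TCP) lies between the finger pads; the fingertips stand 22 mm ahead of it and the grasp point (between the pads) lies 3 mm ahead of it; x points along the fingers, y is the direction in which the jaws open and shut, and the axes are right-handed (so a half turn about x gives the same grasp; the last joint's range is limited). The gripper opens to 85 mm and grips with 20 to 120 N. Pads are 22 mm wide; open, the fingers measure 114 mm over their backs; the gripper's body (76 mm by 85 mm) begins 54 mm behind the grasp point. The pads swing forward as they close: fully open they stand 13 mm farther back than shut.
Start: joints at [1.286, 0.423, 1.63, -0, 1.089, -0.019], TCP at [0.164, 0.603, 0.253] pointing down, gripper open.
Joint ranges: [-3, 3], [-0.9, 2.11], [0.09, 2.58], [-1.31, 4.45], [0.11, 2.69], [-2.54, 2.54]. Speed limits (rad/s): [2.39, 2.39, 3.01, 3.14, 3.14, 3.14].

## Interface

Orientations are given as a rotation vector (axis times angle).
In Python, from rig import manip gives the robot as it stands. The module is installed in compiled form; this text tells all that it offers. Calls block until the motion is done:
- manip.move_to(position, orientation): joint-space move of the TCP to a pose.
- manip.servo_line(position, orientation=None, rate=0.15): straight line of the TCP; orientation=None keeps the orientation; rate is the mean speed in m/s.
- manip.set_joints(angles): joint-space move.
- manip.command_gripper(opening, f_grip=None): finger opening in m; f_grip is the grip in N (None keeps the last); returns when the fingers have stopped.
- manip.hold(seconds).
- manip.solve_ik(position, orientation): joint angles nearest the present ones, or None.
- manip.camera(name): name is "scene" or "top" or "wrist"; returns a dict with "image" (420x560x3 uint8, red, green, blue), "fx", "fy", "cx", "cy" (pixels), "cam_to_world" (4x4, takes a point from camera to world coordinates); the wrist camera has in their place "mount" (4x4, takes a point from camera to tool coordinates, whose origin is the TCP and whose axes are the tool frame's). Camera axes: x right, y down, z forward; pixel columns grow to the right and rows downward; lengths in m; the calibration is good to about 2 mm. The wrist camera is an equidistant fisheye: a pixel r from the principal point sees the ray r / f radians off the axis. A picture is of the moment at which its call begins: read the wrist's pose just before it. There is no depth.
A pose or a line that the arm cannot do raises manip.IKError and nothing moves.
- manip.sign_off(): hands the job in, once; it reports no verdict.
Readings, each from a call of its own:
- manip.get_time(): time.
- manip.get_joint_positions(): joint angles.
- manip.get_joint_vel(): joint speeds.
- manip.get_tau(): joint torques, N m.
- manip.get_position(): TCP position.
- manip.get_ee_rot(): TCP orientation.
- manip.get_contact_force(): force on the tool from outside, world axes, zero at the start.
- manip.get_torque(): the same for the moment, N m.
- manip.get_width(): finger opening in m.
Only numpy, scipy, OpenCV 4.12 (cv2) and the standard library are available. Lean on these libraries where they do the work, as an engineer would, in place of code of your own. Each camera call takes 0.05 s, during which the arm holds its last target.

## Working session

There is one attempt and no reset: what is moved stays moved. The work goes in short steps, each a Python script; the robot and the scene stay as the last script left them, time stands still between calls to the robot, and variables do not carry over. Pictures are saved under pics/ and viewed, and the job is handed in when it is done.

```bash
mkdir -p pics; ls; python3 - <<'E'
from rig import manip
import cv2,numpy as np
np.set_printoptions(precision=4,suppress=True)
for n in ["scene","top"]:
    c=manip.camera(n); cv2.imwrite(f"pics/{n}0.png",c["image"][:,:,::-1]); np.savez(f"{n}0.npz",**c)
    print(n,c["fx"],c["fy"],c["cx"],c["cy"]);print(c["cam_to_world"])
print(manip.get_time(),manip.get_position(),manip.get_ee_rot())
E
```

```text
pics
scene 448.28220458687946 448.28220458687946 268.1839648375189 207.30119229901635
[[ 0.7115  0.434  -0.5527  0.9665]
 [ 0.7027 -0.4417  0.5578 -0.482 ]
 [-0.0021 -0.7852 -0.6192  0.5962]
 [ 0.      0.      0.      1.    ]]
top 417.13207915128186 417.13207915128186 280.8946047050151 210.9049721038404
[[ 0.105  -0.9672  0.2313  0.3551]
 [-0.9945 -0.1028  0.0215 -0.0511]
 [ 0.003  -0.2323 -0.9726  0.7883]
 [ 0.      0.      0.      1.    ]]
0.1 [0.164  0.6026 0.2526] [ 0.2075  1.561  -0.2098]
```

View pics/scene0.png

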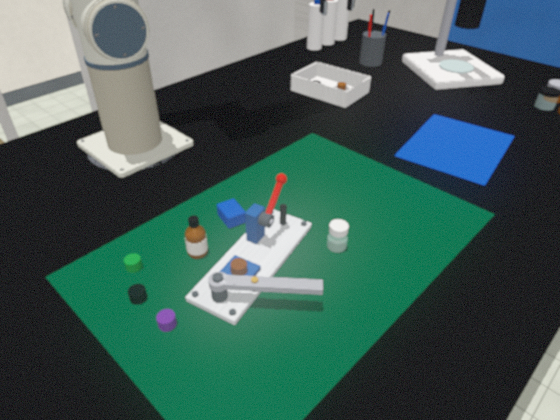

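View pics/top0.png

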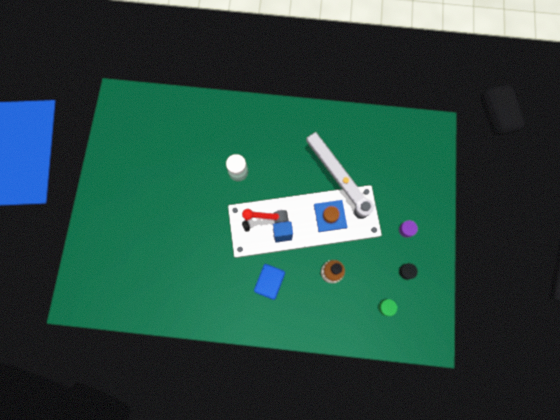

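Scene view: clamp with plate at about (250,265), strap open from pivot (217,283) to tip (322,287), lever ball (281,179). Amber disc in the blue seat is at (239,267). Top view: pivot (366,207), strap tip (312,138), ball (247,214), specimen (331,214). Loose objects are the jar (236,165), bottle (334,270) and box (270,282). The lookalike discs are purple (409,228), black (408,271) and green (389,308). The amber one in the seat at top (331,214) fits the description.

```bash
cat > h.py <<'E'
import numpy as np,cv2
def load(n): return dict(np.load(n+".npz"))
def ray(c,uv,z):
    uv=np.atleast_2d(uv).astype(float)
    d=np.c_[(uv[:,0]-c["cx"])/c["fx"],(uv[:,1]-c["cy"])/c["fy"],np.ones(len(uv))]@c["cam_to_world"][:3,:3].T
    o=c["cam_to_world"][:3,3]
    return o+d*((z-o[2])/d[:,2])[:,None]
def proj(c,P):
    P=np.atleast_2d(P); T=np.linalg.inv(c["cam_to_world"]); p=P@T[:3,:3].T+T[:3,3]
    return np.c_[c["fx"]*p[:,0]/p[:,2]+c["cx"],c["fy"]*p[:,1]/p[:,2]+c["cy"]]
def hsv(c): return cv2.cvtColor(c["image"],cv2.COLOR_RGB2HSV)
def comps(m,amin=15):
    n,l,s,ce=cv2.connectedComponentsWithStats(m.astype(np.uint8))
    return [(s[i,4],ce[i],l==i) for i in range(1,n) if s[i,4]>=amin]
E
python3 - <<'E'
from h import *
np.set_printoptions(precision=4,suppress=True)
t=load("top0"); s=load("scene0")
im=t["image"]; 
big=cv2.resize(im[120:320,210:430],None,fx=3.6,fy=3,interpolation=cv2.INTER_CUBIC)
cv2.imwrite("pics/topcrop.png",cv2.resize(im[125:300,215:425],None,fx=3.4,fy=3.4,interpolation=cv2.INTER_CUBIC)[:,:,::-1])
cv2.imwrite("pics/scenecrop.png",cv2.resize(s["image"][165:335,170:365],None,fx=3.5,fy=3.5,interpolation=cv2.INTER_CUBIC)[:,:,::-1])
for n,c in(("top",t),("scene",s)):
    H=hsv(c); m=(H[...,1]<40)&(H[...,2]>215)
    roi=np.zeros_like(m); 
    if n=="top": roi[180:260,222:390]=1
    else: roi[200:325,180:320]=1
    A,ce,mm=max(comps(m&roi),key=lambda a:a[0])
    pts=np.argwhere(mm)[:,::-1]; W=ray(c,pts,.012)[:,:2]
    r=cv2.minAreaRect((W*1000).astype(np.float32)); print(n,A,r)
    R=((H[...,0]<5)|(H[...,0]>173))&(H[...,1]>180)&(H[...,2]>120)
    for a,ce,mm in comps(R): print("red",a,ce, np.argwhere(mm).min(0),np.argwhere(mm).max(0))
E
```

```text
top 5193 ((534.0137329101562, -77.28607177734375), (115.5917739868164, 279.2005615234375), 14.5474214553833)
red 182 [258.1648 214.8297] [210 243] [219 277]
scene 2569 ((529.5350952148438, -79.3846435546875), (97.5094223022461, 277.6982727050781), 14.34035873413086)
red 30 [369.8333  24.0667] [ 16 368] [ 30 371]
red 106 [279.0943 182.8679] [174 273] [198 285]
```

View pics/topcrop.png

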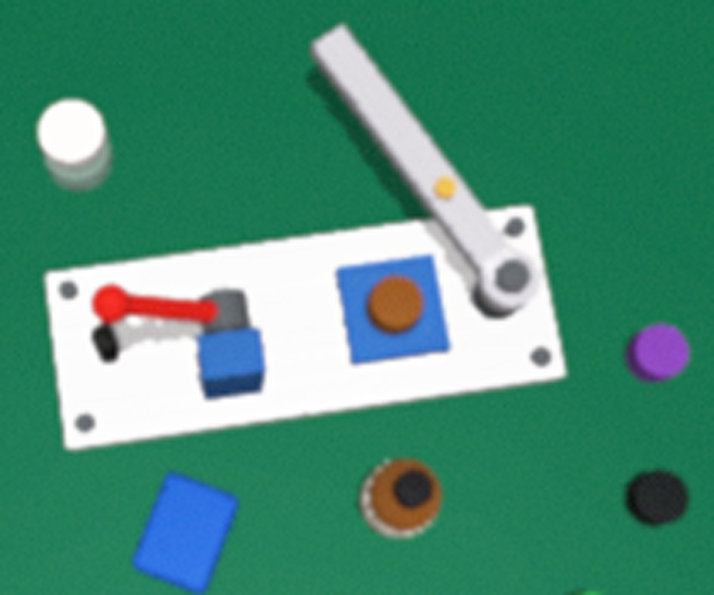

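View pics/scenecrop.png

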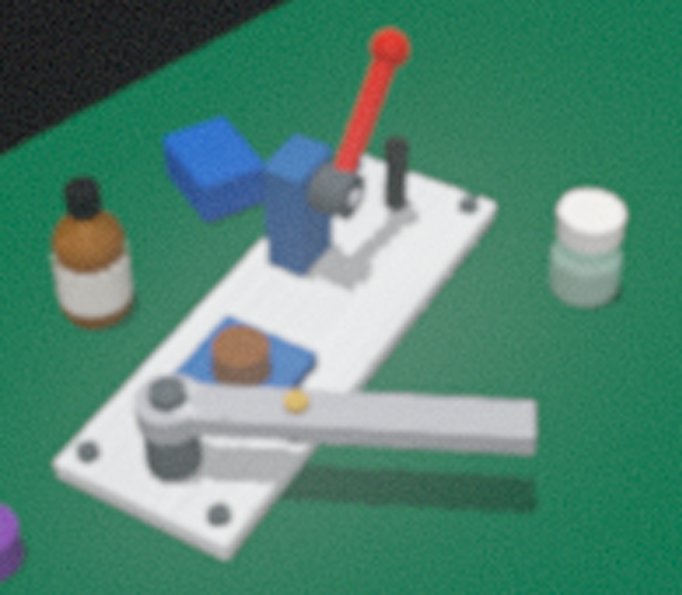

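The crops confirm the amber disc in the blue seat, top crop (396,303), partly open to view. Next I fit the clamp pose to the plate corners and check it with the specimen, pivot screw and ball.

```bash
cat > fit.py <<'E'
from h import *
np.set_printoptions(precision=4,suppress=True)
t=load("top0"); s=load("scene0")
tc=lambda a:np.array(a)/3.4+[215,125]-.35
sc=lambda a:np.array(a)/3.5+[170,165]-.35
def rigid(A,B):
    a,b=A.mean(0),B.mean(0); U,S,V=np.linalg.svd((A-a).T@(B-b)); R=(U@V).T; return R,b-R@a
top=ray(t,tc([(45,272),(532,206),(567,377),(67,449)]),.012)[:,:2]
L=np.array([(.05,.14),(.05,-.14),(-.05,-.14),(-.05,.14)])
R,p=rigid(L,top); print("yaw",np.arctan2(R[1,0],R[0,0]),p,"res mm",1000*(L@R.T+p-top))
def cl(P): return (P[:,:2]-p)@R*1000
print("top spec",cl(ray(t,tc((396,303)),.038)),"screw",cl(ray(t,tc((512,276)),.061)))
print("scene spec",cl(ray(s,sc((242,344)),.038)),"screw",cl(ray(s,sc((167,392)),.061)), "corner",cl(ray(s,sc([(495,203),(57,458),(228,548)]),.012)))
print("top rest",cl(ray(t,tc((104,325)),.056)),"scene rest",cl(ray(s,sc((396,142)),.056)))
print("ball top",cl(ray(t,tc((110,303)),.129)),"scene",cl(ray(s,sc((389,46)),.129)))
print("strap tip top",cl(ray(t,tc([(329,38)]),.055)),"scene",cl(ray(s,sc([(536,402)]),.055)))
print("jar",cl(ray(t,tc((71,132)),.055)),cl(ray(s,sc((592,205)),.055)))
print("bottle",cl(ray(t,tc((413,489)),.085)),cl(ray(s,sc((82,188)),.085)))
print("box",cl(ray(t,tc((186,531)),.030)))
print("ywcircles")
E
python3 fit.py
```

```text
yaw 0.2480060144853652 [ 0.5265 -0.0798] res mm [[-0.6352 -0.293 ]
 [ 0.0789 -0.2766]
 [ 0.1521 -0.031 ]
 [ 0.4042  0.6006]]
top spec [[ -0.593  -48.9437]] screw [[   0.3074 -108.5777]]
scene spec [[  3.2191 -48.6781]] screw [[   3.7614 -110.4297]] corner [[  51.4932  140.5938]
 [ -46.604  -136.7488]
 [  53.9321 -139.2164]]
top rest [[  5.69   108.5886]] scene rest [[  1.1992 112.0986]]
ball top [[ -0.4936 100.5778]] scene [[ 2.5329 99.3848]]
strap tip top [[150.0839 -35.0819]] scene [[151.0871 -25.0238]]
jar [[115.4914 113.2569]] [[117.1598 118.1621]]
bottle [[-104.6536  -33.7875]] [[-101.1811  -34.8358]]
box [[-105.1185   80.7305]]
ywcircles
```

Fit checks: corner residuals are under 1 mm. Specimen, screw and rest land at the stated places within about 3 mm, with the two views differing by about 2–3 mm in clamp x. The strap tip is 170 mm from the pivot at q≈1.08. The jar is 250 mm from the pivot, clear of the sweep. Next I move to a standoff beside the strap with the fingers shut.

```bash
cat > m.py <<'E'
from h import *
from rig import manip
from scipy.spatial.transform import Rotation as Ro
np.set_printoptions(precision=4,suppress=True)
yaw=.248; c,s_=np.cos(yaw),np.sin(yaw); R=np.array([[c,-s_],[s_,c]])
p=np.array([.5265,-.0798])+R@[.0012,.0005]
def w(x,y,z): return np.r_[p+R@(np.array([x,y])/1000),z/1000]
def ori(q,sgn):  # jaw axis along strap direction at angle q
    y=np.r_[R@[np.sin(q),np.cos(q)],0]*sgn; x=np.array([0,0,-1.]); z=np.cross(x,y)
    return Ro.from_matrix(np.c_[x,y,z]).as_rotvec()
def push(q,off): # clamp mm of finger centre
    d=np.array([np.sin(q),np.cos(q)]);n=np.array([d[1],-d[0]]); return np.array([0,-110])+105*d+off*n
E
python3 - <<'E'
from m import *
x,y=push(1.08,40); print(x,y,w(x,y,60))
for sg in(1,-1):
    print(sg,manip.solve_ik(w(x,y,250),ori(1.08,sg)),manip.solve_ik(w(x,y,60),ori(1.08,sg)),manip.solve_ik(w(*push(0,22),60),ori(0,sg)),manip.solve_ik(w(0,125,95),ori(0,sg)))
E
```

```text
111.45870428986908 -95.7888340371552 [ 0.6591 -0.1445  0.06  ]
1 [-0.2335  0.4994  1.514   0.      1.1282 -0.9723] [-0.2335  0.7352  1.5985  0.      0.808  -0.9723] [-0.1631  0.6147  1.8791 -0.      0.6478 -1.9819] [ 0.0608  0.4961  1.9985 -0.      0.647  -1.758 ]
-1 [-0.2335  0.4994  1.514   0.      1.1282  2.1693] [-0.2335  0.7352  1.5985  0.      0.808   2.1693] [-0.1631  0.6147  1.8791 -0.      0.6478  1.1597] [ 0.0608  0.4961  1.9985 -0.      0.647   1.3836]
```

```bash
python3 - <<'E'
from m import *
manip.command_gripper(0.0)
x,y=push(1.08,40)
manip.move_to(w(x,y,250),ori(1.08,1))
manip.servo_line(w(x,y,62),rate=.12)
print(manip.get_time(),manip.get_position(),manip.get_contact_force(),manip.get_width())
for n in["scene","top","wrist"]:
    c=manip.camera(n); cv2.imwrite(f"pics/{n}1.png",c["image"][:,:,::-1])
s=cv2.imread("pics/scene1.png");cv2.imwrite("pics/scene1c.png",cv2.resize(s[140:340,170:420],None,fx=3,fy=3,interpolation=cv2.INTER_CUBIC))
E
```

```text
5.725 [ 0.6597 -0.1447  0.0628] [-0.3021  0.5363 -0.285 ] -0.00013768236055766294
```

View pics/scene1c.png

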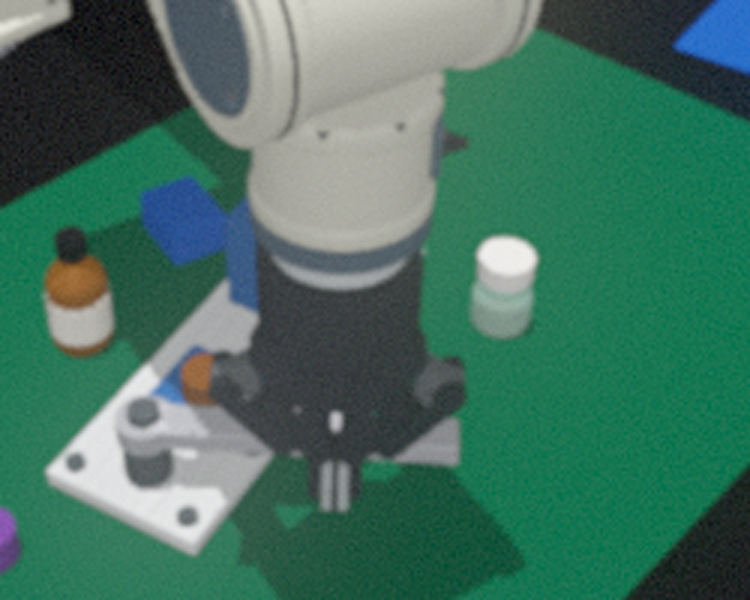

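View pics/wrist1.png

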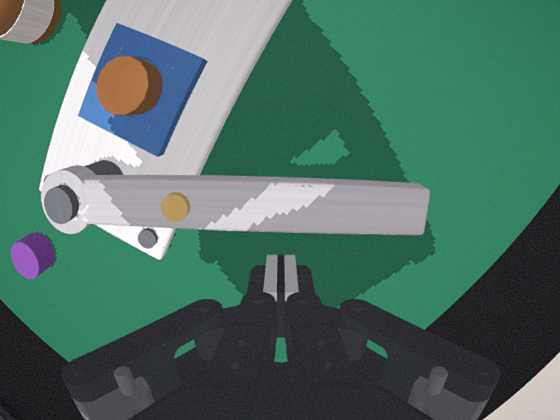

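Fingers shut at the free side of the strap (wrist view: fingertips (282,260), strap edge row ~232). The clearance is as planned. Knuckles spread about ±70 mm along the jaw axis at roughly 115 mm height, so I'll hold the tool yaw at 0.4 near the end to keep them off the lever.

```bash
python3 - <<'E'
from m import *
def go(q,off,rate=.08):
    manip.servo_line(w(*push(q,off),61),ori(max(q,.4),1),rate)
    f=manip.get_contact_force(); l=R.T@f[:2]
    print("q %.2f off %.0f t %.1f f_clamp"%(q,off,manip.get_time()),l,f[2]); return l
go(1.08,24)
for q in np.r_[np.arange(.98,.1,-.1),.08]:
    l=go(q,22)
    if np.hypot(*l)>20: break
for n in["scene","top","wrist"]:
    c=manip.camera(n); cv2.imwrite(f"pics/{n}2.png",c["image"][:,:,::-1])
s=cv2.imread("pics/scene2.png");cv2.imwrite("pics/scene2c.png",cv2.resize(s[140:340,170:420],None,fx=3,fy=3,interpolation=cv2.INTER_CUBIC))
E
```

```text
q 1.08 off 24 t 6.2 f_clamp [0.2528 0.1618] 0.2912123204328869
q 0.98 off 22 t 6.5 f_clamp [ 1.0072 -0.0781] 0.3556422784197888
q 0.88 off 22 t 6.8 f_clamp [ 0.096  -0.0464] 0.6339332251349712
q 0.78 off 22 t 7.1 f_clamp [0.1478 1.1905] -0.19633274430677272
q 0.68 off 22 t 7.4 f_clamp [ 0.2973 -0.163 ] 0.32803150710529655
q 0.58 off 22 t 7.7 f_clamp [-0.1336  0.2678] -0.600555528433609
q 0.48 off 22 t 8.0 f_clamp [-0.3614  0.7489] -0.48839879714808576
q 0.38 off 22 t 8.2 f_clamp [-0.6655  0.7949] 0.7533596152204005
q 0.28 off 22 t 8.5 f_clamp [-0.4605 -0.4252] -0.22178759720443084
q 0.18 off 22 t 8.8 f_clamp [0.0499 0.1878] 0.2217821748409621
q 0.08 off 22 t 9.1 f_clamp [0.5056 0.4382] -0.2386371157648613
```

View pics/scene2c.png

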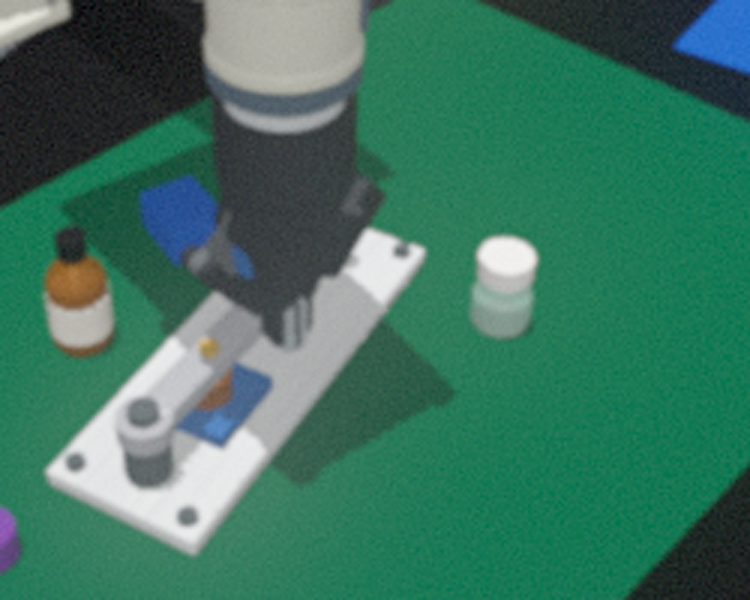

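View pics/wrist2.png

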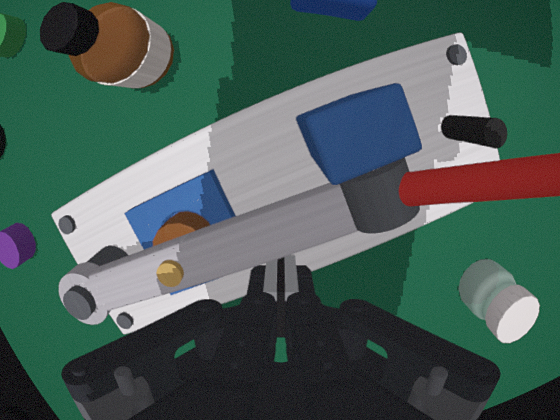

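The strap is following the finger (wrist view: strap end now going under the cam at (375,195), specimen still in its seat at (182,232)). I'll finish in small steps until the force shows the stop.

```bash
python3 - <<'E'
from m import *
x0,y0=push(.08,22); o=ori(.4,1)
for x in np.arange(x0-2,x0-24,-1.5):
    manip.servo_line(w(x,-5,61),o,.03); manip.hold(.1)
    f=np.mean([manip.get_contact_force() for _ in range(5)],0); l=R.T@f[:2]
    a=R.T@(manip.get_position()[:2]-p)*1000
    print("x %.1f act %.1f"%(x,a[0]),l,f[2])
    if l[0]>12: break
manip.hold(.4); print(manip.get_time(),R.T@manip.get_contact_force()[:2])
for n in["scene","top","wrist"]:
    c=manip.camera(n); cv2.imwrite(f"pics/{n}3.png",c["image"][:,:,::-1])
E
```

```text
x 28.3 act 28.5 [1.558 1.122] 0.656906398154225
x 26.8 act 26.9 [1.5044 1.6045] 0.08584597530971155
x 25.3 act 25.2 [1.4746 1.5088] 0.5005147932782665
x 23.8 act 24.2 [4.8667 1.9205] 0.16980088709433505
x 22.3 act 24.0 [8.1573 3.5014] -3.8731742328920253
x 20.8 act 23.8 [13.5185  4.7518] -6.811745931226133
11.7333 [13.041   3.8677]
```

View pics/wrist3.png

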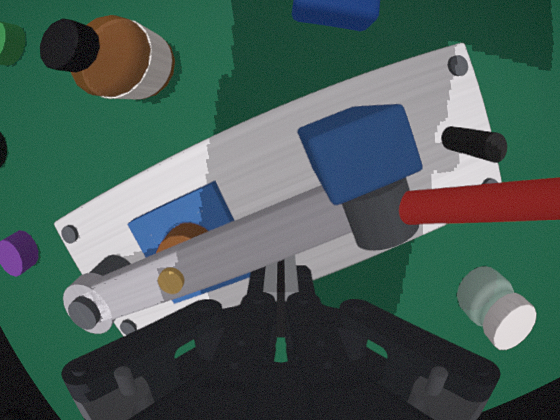

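The strap stalled hard at x≈24 mm, with the force rising from 1.5 to 13 N. That is where the finger should be with the strap home. I'll back off, rise and check its angle from the pictures.

```bash
python3 - <<'E'
from m import *
o=ori(.4,1)
manip.servo_line(w(60,-8,61),o,.12)
manip.servo_line(w(95,-8,200),o,.2)
print(manip.get_time(),manip.get_contact_force())
for n in["scene","top","wrist"]:
    c=manip.camera(n); cv2.imwrite(f"pics/{n}4.png",c["image"][:,:,::-1]); np.savez(n+"4.npz",**c)
s=cv2.imread("pics/scene4.png");cv2.imwrite("pics/scene4c.png",cv2.resize(s[165:335,170:365],None,fx=3.5,fy=3.5,interpolation=cv2.INTER_CUBIC))
s=cv2.imread("pics/top4.png");cv2.imwrite("pics/top4c.png",cv2.resize(s[125:300,215:425],None,fx=3.4,fy=3.4,interpolation=cv2.INTER_CUBIC))
E
```

```text
13.225 [ 0.4545 -0.2537 -0.6677]
```

View pics/scene4c.png

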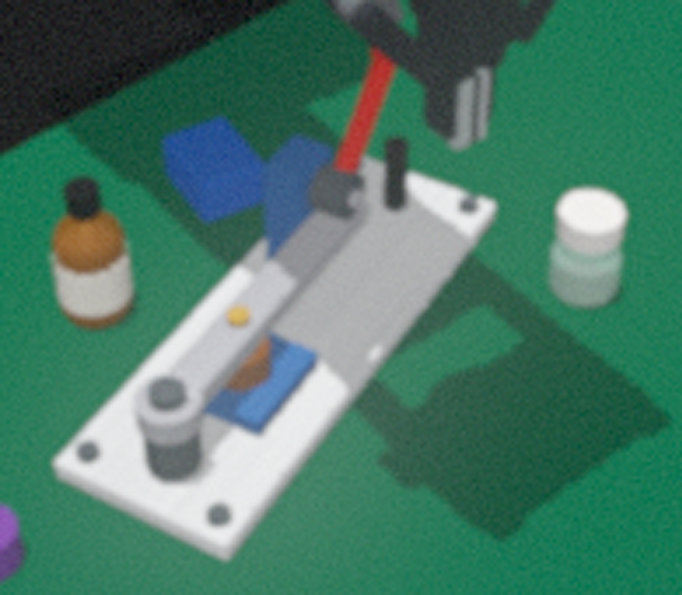

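View pics/top4c.png

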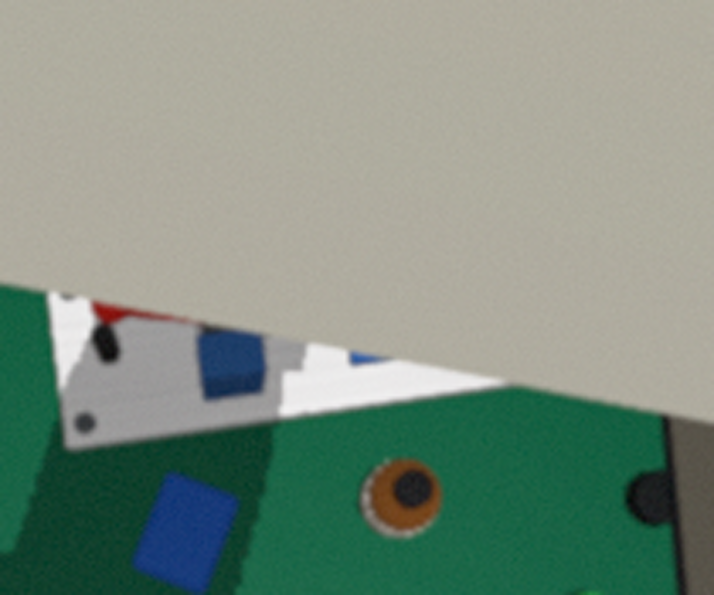

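View pics/wrist4.png

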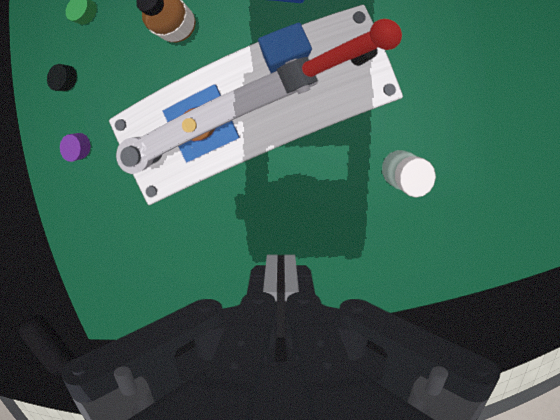

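The strap looks parallel to the plate and under the cam, with the lever still up. I check the angle using the gold dot on the strap, pixel (238,316) in the scene crop, against the pivot screw.

```bash
python3 - <<'E'
from h import *
s=load("scene4"); yaw=.248; c,q=np.cos(yaw),np.sin(yaw); R=np.array([[c,-q],[q,c]]); p=np.array([.5265,-.0798])+R@[.0012,.0005]
def gold(c_,roi):
    H=hsv(c_); m=(H[...,0]>15)&(H[...,0]<28)&(H[...,1]>110)&(H[...,2]>150)
    r=np.zeros_like(m); r[roi]=1
    return max(comps(m&r,4),key=lambda a:a[0])[:2]
for n in("scene0","scene4"):
    im=load(n); a,ce=gold(im,(slice(240,300),slice(215,275)))
    d=(ray(im,ce,.056)[0,:2]-p)@R*1000; piv=(ray(im,np.array([167,392])/3.5+[170,165]-.35,.061)[0,:2]-p)@R*1000
    v=d-piv; print(n,a,ce,d,piv,"r",np.hypot(*v),"q",np.arctan2(*v))
H=load("wrist4") 
# straight edges by Hough on scene4 crop: bright strap face right top edge
E
```

```text
scene0 14 [254.28571429 279.5       ] [ 54.69246966 -82.24547768] [   2.57398224 -110.91702183] r 59.48440278564462 q 1.0678591952393666
scene4 12 [237.5 255. ] [  0.12067851 -48.89531033] [   2.57398224 -110.91702183] r 62.07021344469739 q -0.03953495248555829
```

Strap home: gold dot at clamp x≈0 gives q≈-0.04±0.03, and it stalled hard against the stop. Now the lever: come over the ball from above with the jaw axis along clamp x, find contact, then follow the ball's arc.

```bash
python3 - <<'E'
from m import *
o=ori(np.pi/2,1)
manip.servo_line(w(95,-8,240),ori(.4,1),.2)
manip.move_to(w(0,102,215),o)
print(manip.get_time(),manip.get_position(),w(0,102,215))
for z in np.arange(185,150,-2.):
    manip.servo_line(w(0,102,z),o,.08)
    f=manip.get_contact_force()
    if abs(f[2])>2.5: print("contact",z,f); break
print(z,f,manip.get_time())
for n in["scene","wrist"]:
    c=manip.camera(n); cv2.imwrite(f"pics/{n}5.png",c["image"][:,:,::-1])
s=cv2.imread("pics/scene5.png");cv2.imwrite("pics/scene5c.png",cv2.resize(s[120:290,190:385],None,fx=3.5,fy=3.5,interpolation=cv2.INTER_CUBIC))
E
```

```text
14.9167 [0.5026 0.0198 0.2146] [0.5025 0.0199 0.215 ]
contact 157.0 [-0.6057  1.5328  3.5632]
157.0 [-0.6057  1.5328  3.5632] 18.9417
```

View pics/scene5c.png

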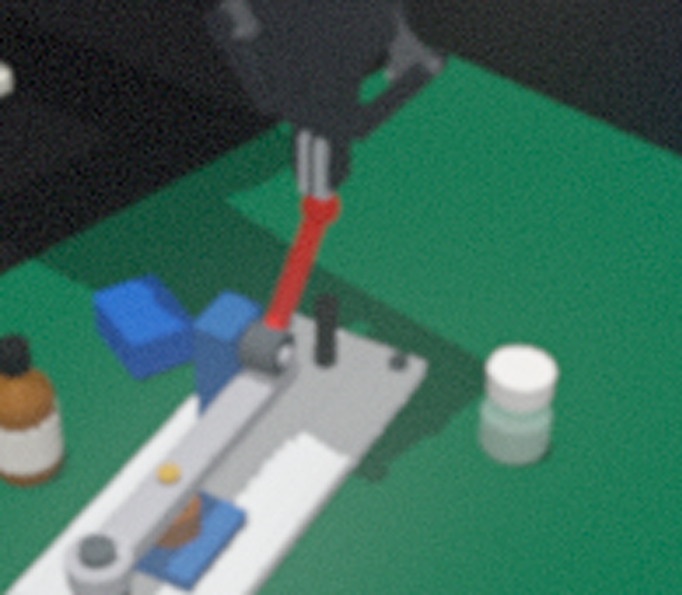

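View pics/wrist5.png

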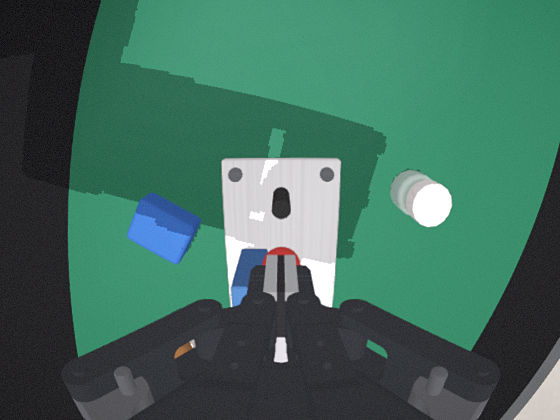

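The tip is centred on the ball: wrist view shows red at (282,255), under the fingertips. Contact at tip height 135 mm gives lever ≈0.08, consistent with y≈101. Now I push along the arc.

```bash
python3 - <<'E'
from m import *
o=ori(np.pi/2,1)
def go(y,z,rate=.06):
    manip.servo_line(w(0,y,z),o,rate)
    f=manip.get_contact_force(); P=manip.get_position(); print("y %.1f z %.1f act z %.1f t %.1f"%(y,z,P[2]*1000,manip.get_time()),R.T@f[:2],f[2]); return f[2]
for a in np.r_[np.arange(.12,.87,.075),.87]:
    b=.87-a
    fz=go(45+80*np.cos(b)+1,68+80*np.sin(b)+32)
    if fz>30: break
if fz<30:
    for z in(98.5,97,95.5,94,92.5,91):
        fz=go(126,z,.03); manip.hold(.1); fz=manip.get_contact_force()[2]; print(fz)
        if fz>18: break
manip.hold(.3)
for n in["scene","wrist"]:
    c=manip.camera(n); cv2.imwrite(f"pics/{n}6.png",c["image"][:,:,::-1])
s=cv2.imread("pics/scene6.png");cv2.imwrite("pics/scene6c.png",cv2.resize(s[120:290,190:385],None,fx=3.5,fy=3.5,interpolation=cv2.INTER_CUBIC))
E
```

```text
y 104.5 z 154.5 act z 154.8 t 19.3 [-0.1083  2.3388] 5.169859094170875
y 108.5 z 150.0 act z 150.2 t 19.5 [0.1771 2.2336] 5.334199429695527
y 112.0 z 145.2 act z 145.4 t 19.8 [0.4853 2.2773] 4.663576243363639
y 115.2 z 140.1 act z 140.2 t 20.0 [1.4764 1.6166] 3.728492428065689
y 118.0 z 134.8 act z 134.7 t 20.3 [ 0.7169 -0.4438] 1.4809584489393566
y 120.4 z 129.3 act z 129.1 t 20.5 [0.902  0.6921] 0.04883892388468086
y 122.4 z 123.6 act z 123.4 t 20.8 [-0.3997 -0.3444] -0.2495418326366351
y 124.0 z 117.8 act z 117.6 t 21.0 [-0.746  -1.1602] 0.18595952396044343
y 125.1 z 112.0 act z 111.8 t 21.3 [-0.0409  0.0141] 0.1649906865898696
y 125.8 z 106.0 act z 105.8 t 21.5 [-0.3729  0.5058] -0.10293945790616954
y 126.0 z 100.0 act z 99.9 t 21.8 [0.4338 0.096 ] 1.0911767984395202
y 126.0 z 98.5 act z 99.2 t 22.0 [-0.3822  0.5168] 9.594023198283429
9.081121697430547
y 126.0 z 97.0 act z 98.5 t 22.4 [-5.053  2.509] 21.26389338726658
21.579723141971435
```

View pics/scene6c.png

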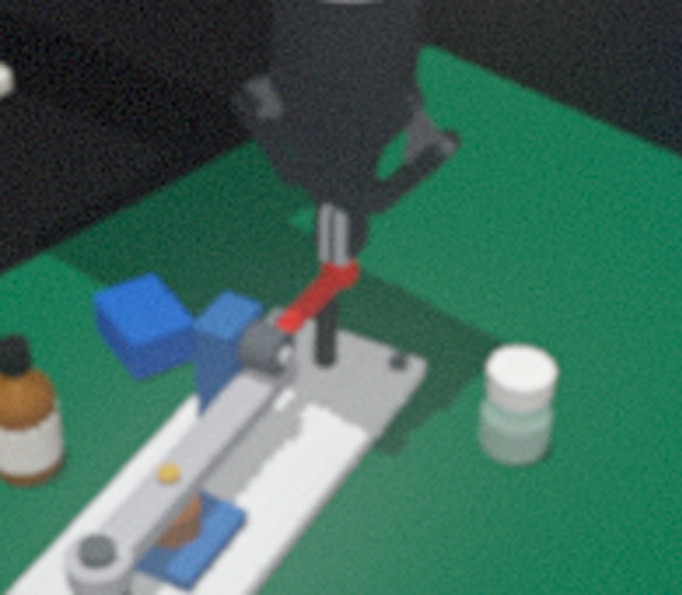

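The hard stop came at tip height ≈77 mm, matching the ball top (78 mm) with the lever level, and the force rose to 21 N. The view shows the rod lying level on the rest. I'll retreat straight up, clear the area and check.

```bash
python3 - <<'E'
from m import *
o=ori(np.pi/2,1)
manip.servo_line(w(0,126,230),o,.15)
manip.servo_line(np.r_[.45,.30,.30],o,.2)
print(manip.get_time(),manip.get_contact_force())
for n in["scene","top"]:
    c=manip.camera(n); cv2.imwrite(f"pics/{n}7.png",c["image"][:,:,::-1]); np.savez(n+"7.npz",**c)
s=cv2.imread("pics/scene7.png");cv2.imwrite("pics/scene7c.png",cv2.resize(s[165:335,170:365],None,fx=3.5,fy=3.5,interpolation=cv2.INTER_CUBIC))
s=cv2.imread("pics/top7.png");cv2.imwrite("pics/top7c.png",cv2.resize(s[125:300,215:425],None,fx=3.4,fy=3.4,interpolation=cv2.INTER_CUBIC))
E
```

```text
25.425 [ 0.2597 -0.6985 -0.0652]
```

View pics/scene7c.png

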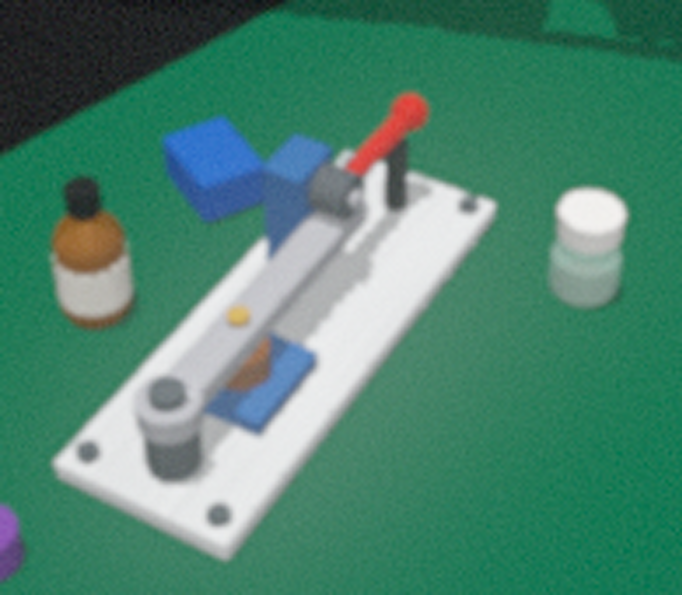

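View pics/top7c.png

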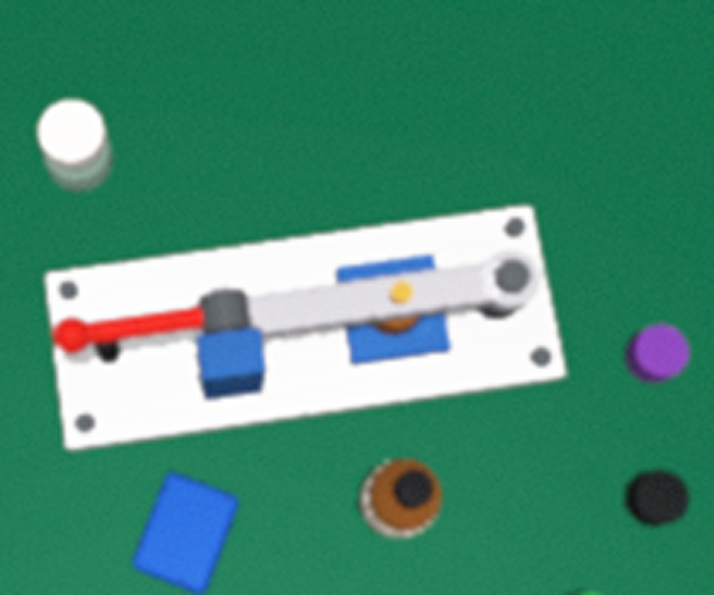

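```bash
python3 - <<'E'
from h import *
np.set_printoptions(precision=2,suppress=True)
t=load("top7"); s=load("scene7"); yaw=.248; c,q=np.cos(yaw),np.sin(yaw); R=np.array([[c,-q],[q,c]]); p=np.array([.5265,-.0798])+R@[.0012,.0005]
tc=lambda a:np.array(a)/3.4+[215,125]-.35
sc=lambda a:np.array(a)/3.5+[170,165]-.35
P=lambda k:np.diag([1,1,1])@np.array([[k["fx"],0,k["cx"]],[0,k["fy"],k["cy"]],[0,0,1]],float)@np.linalg.inv(k["cam_to_world"])[:3]
X=cv2.triangulatePoints(P(t),P(s),tc((72,335)),sc((410,111)))[:,0]; X=X[:3]/X[3]
print("ball clamp",(X[:2]-p)@R*1000,X[2]*1000)
cl=lambda P:(P[:,:2]-p)@R*1000
a=cl(ray(t,tc([(401,292),(250,314)]),.055)); b=cl(ray(t,tc((512,276)),.061))
print(a,b,"q",[np.arctan2(*(k-b[0])) for k in a])
E
```

```text
ball clamp [ -0.12 125.29] 68.40937326489325
[[  0.17 -50.39]
 [ -0.31  30.87]] [[  -0.88 -109.07]] q [np.float64(0.017908160340094417), np.float64(0.004054794344159901)]
```

The ball is at clamp (0,125), height 68 mm, so the lever is fully down. The strap is at q≈0.00–0.02, so it is home. Jar, bottle and box are at the same pixels as at the start.

```bash
python3 -c "
from rig import manip
manip.sign_off(); print(manip.get_time())"
```

```text
the job is handed in; nothing more can be done
the job is handed in; nothing more can be done
```

The specimen is clamped and the job is handed in at about 25.5 s on the robot's clock. I pushed the strap round with the shut fingers until it stalled on the stop post (13 N). Then I pressed the cam ball down along its arc to its end stop (21 N) and retreated clear.

**Final checks**
- **Strap:** the top view puts it at q ≈ 0.00–0.02 rad, which is home.
- **Lever:** triangulating the ball gives clamp (0, 125) at height 68 mm, which is fully down.
- **Specimen:** it looks seated in both final pictures, but the strap partly hides it, so I did not measure its position again.
- **Jar, bottle and box:** all three are at the same pixels as at the start, judged by eye.
- **Robot:** it finished clear, with a contact-force reading under 1 N.

**What disagreed**
- The scene and top views differed by about 3–4 mm in clamp x on the specimen and pivot screw.
- Just after the push, the scene view alone gave the strap angle as about -0.04 rad, which I put down to that offset.
- Contact force fell to about zero halfway through the lever push and returned only at the end stop. I did not find out why.

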